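# Update the flip tags on the fastener board

### The job

Each yellow bin on the stock board has a small hinged tag directly in front of it, with a green and a red face. With a fingertip, gently push over the tags that are wrong, so that the tags of the bins heaped full show their green face upwards and the tag of any bin that is almost empty shows red. Only push the tags, do not pinch them, and leave the bins and the things lying around where they are.

Things in the scene. Friction and masses are not known exactly. Their poses are not given: they have to be found in the camera images.
- board: grey base plate 320 x 580 x 12 mm fixed on the bench; origin at the centre of its underside on the bench top, x across it (away from the robot), y along it (to the robot's left), z up. White lines divide it into four lanes side by side, 135 mm apart in board y (lane centres at y = -202.5, -67.5, +67.5, +202.5 mm); each lane has one bin at its far side (board x = +95 mm) and, 125 mm nearer the robot, that bin's own tag (board x = -30 mm).
- tag1_hinge (a point): hinge of tag 1, mid-length on its axis, 18 mm above the board's top; the point does not move with the leaf, its axes are parallel to the board's. The hinge runs along board x. The tag is fixed to the board; the number says nothing about its lane, so go by position. Steel stand 66 (x) x 40 (y) mm, reaching at most 27 mm above the board's top; nothing but the tags stands beside it within the row.
- leaf1 (a joint): angle of tag 1's leaf in rad: 0 = standing upright; +0.7 (stop) = leaning to board +y with its green face upwards (shows green); -0.7 (stop) = leaning to board -y with its red face upwards (shows red). The 40 g leaf swings freely (no spring, hardly any friction): pushed past upright it falls to the other stop by its own weight and stays there.
- leaf1_edge (a point): middle of the free edge of tag 1's leaf, 60 mm from the hinge axis (leaf: stiff plastic plate 56 mm along the hinge, 60 mm high, 5 mm thick, one face green, the other red). At a stop the edge is 39 mm to the side of the hinge and 46 mm above it; between two neighbouring leaves leaning towards each other there is 57 mm of free room, and nothing but the flat board is below.
- tag2_hinge (a point): hinge of tag 2, mid-length on its axis, 18 mm above the board's top; the point does not move with the leaf, its axes are parallel to the board's. The hinge runs along board x. The tag is fixed to the board; the number says nothing about its lane, so go by position. Steel stand 66 (x) x 40 (y) mm, reaching at most 27 mm above the board's top; nothing but the tags stands beside it within the row.
- leaf2 (a joint): angle of tag 2's leaf in rad: 0 = standing upright; +0.7 (stop) = leaning to board +y with its green face upwards (shows green); -0.7 (stop) = leaning to board -y with its red face upwards (shows red). The 40 g leaf swings freely (no spring, hardly any friction): pushed past upright it falls to the other stop by its own weight and stays there.
- leaf2_edge (a point): middle of the free edge of tag 2's leaf, 60 mm from the hinge axis (leaf: stiff plastic plate 56 mm along the hinge, 60 mm high, 5 mm thick, one face green, the other red). At a stop the edge is 39 mm to the side of the hinge and 46 mm above it; between two neighbouring leaves leaning towards each other there is 57 mm of free room, and nothing but the flat board is below.
- tag3_hinge (a point): hinge of tag 3, mid-length on its axis, 18 mm above the board's top; the point does not move with the leaf, its axes are parallel to the board's. The hinge runs along board x. The tag is fixed to the board; the number says nothing about its lane, so go by position. Steel stand 66 (x) x 40 (y) mm, reaching at most 27 mm above the board's top; nothing but the tags stands beside it within the row.
- leaf3 (a joint): angle of tag 3's leaf in rad: 0 = standing upright; +0.7 (stop) = leaning to board +y with its green face upwards (shows green); -0.7 (stop) = leaning to board -y with its red face upwards (shows red). The 40 g leaf swings freely (no spring, hardly any friction): pushed past upright it falls to the other stop by its own weight and stays there.
- leaf3_edge (a point): middle of the free edge of tag 3's leaf, 60 mm from the hinge axis (leaf: stiff plastic plate 56 mm along the hinge, 60 mm high, 5 mm thick, one face green, the other red). At a stop the edge is 39 mm to the side of the hinge and 46 mm above it; between two neighbouring leaves leaning towards each other there is 57 mm of free room, and nothing but the flat board is below.
- tag4_hinge (a point): hinge of tag 4, mid-length on its axis, 18 mm above the board's top; the point does not move with the leaf, its axes are parallel to the board's. The hinge runs along board x. The tag is fixed to the board; the number says nothing about its lane, so go by position. Steel stand 66 (x) x 40 (y) mm, reaching at most 27 mm above the board's top; nothing but the tags stands beside it within the row.
- leaf4 (a joint): angle of tag 4's leaf in rad: 0 = standing upright; +0.7 (stop) = leaning to board +y with its green face upwards (shows green); -0.7 (stop) = leaning to board -y with its red face upwards (shows red). The 40 g leaf swings freely (no spring, hardly any friction): pushed past upright it falls to the other stop by its own weight and stays there.
- leaf4_edge (a point): middle of the free edge of tag 4's leaf, 60 mm from the hinge axis (leaf: stiff plastic plate 56 mm along the hinge, 60 mm high, 5 mm thick, one face green, the other red). At a stop the edge is 39 mm to the side of the hinge and 46 mm above it; between two neighbouring leaves leaning towards each other there is 57 mm of free room, and nothing but the flat board is below.
- bin_bolts: yellow open stock bin, loose, 130 (x) x 112 (y) x 75 mm high with a front cut down to 45 mm and a 6 mm lip towards the robot; origin at the centre of its underside, axes parallel to the board's. FULL: heaped to the rim with steel bolts (heap up to about 85 mm). It may be in any lane.
- bin_nuts: yellow open stock bin, loose, 130 (x) x 112 (y) x 75 mm high with a front cut down to 45 mm and a 6 mm lip towards the robot; origin at the centre of its underside, axes parallel to the board's. FULL: heaped to the rim with brass and copper nuts (heap up to about 85 mm). It may be in any lane.
- bin_pins: yellow open stock bin, loose, 130 (x) x 112 (y) x 75 mm high with a front cut down to 45 mm and a 6 mm lip towards the robot; origin at the centre of its underside, axes parallel to the board's. FULL: heaped to the rim with blackened steel dowel pins (heap up to about 85 mm). It may be in any lane.
- bin_low: yellow open stock bin, loose, 130 (x) x 112 (y) x 75 mm high with a front cut down to 45 mm and a 6 mm lip towards the robot; origin at the centre of its underside, axes parallel to the board's. NOT full: one last bolt on its bare floor. It may be in any lane.
- oil_can_c (a point): centre of a blue closed can, 60 mm across, 150 mm high, standing on the bench beyond the left end of the board; to be left alone
- mug_c (a point): centre of a blue mug, 76 mm across, 90 mm high, on the bench beyond the right end of the board; to be left alone
- socket_c (a point): centre of an upright steel socket, 26 mm across, 38 mm high, standing on the board's near strip in front of the tags (60 mm or more from the tag row); to be left alone
- wrench_grip (a point): grip of a steel wrench 150 mm long lying along board y on the board's near strip in front of the tags (60 mm or more from the tag row), at most 15 mm high; to be left alone

How it is judged:
At the end, for the whole second after the job is handed in: Every tag in front of a full bin leans to its green stop (joint above 0.6 rad), every tag in front of an almost empty bin leans to its red stop (joint below -0.6 rad), and all leaves are at rest (under 0.1 rad/s) ((((horizontal distance between tag1_hinge and bin_bolts below 0.155 m or horizontal distance between tag1_hinge and bin_nuts below 0.155 m or horizontal distance between tag1_hinge and bin_pins below 0.155 m) and value of joint leaf1 above 0.6 rad) or (not (horizontal distance between tag1_hinge and bin_bolts below 0.155 m or horizontal distance between tag1_hinge and bin_nuts below 0.155 m or horizontal distance between tag1_hinge and bin_pins below 0.155 m) and value of joint leaf1 below -0.6 rad)) and velocity of joint leaf1 between -0.1 and 0.1 rad/s and (((horizontal distance between tag2_hinge and bin_bolts below 0.155 m or horizontal distance between tag2_hinge and bin_nuts below 0.155 m or horizontal distance between tag2_hinge and bin_pins below 0.155 m) and value of joint leaf2 above 0.6 rad) or (not (horizontal distance between tag2_hinge and bin_bolts below 0.155 m or horizontal distance between tag2_hinge and bin_nuts below 0.155 m or horizontal distance between tag2_hinge and bin_pins below 0.155 m) and value of joint leaf2 below -0.6 rad)) and velocity of joint leaf2 between -0.1 and 0.1 rad/s and (((horizontal distance between tag3_hinge and bin_bolts below 0.155 m or horizontal distance between tag3_hinge and bin_nuts below 0.155 m or horizontal distance between tag3_hinge and bin_pins below 0.155 m) and value of joint leaf3 above 0.6 rad) or (not (horizontal distance between tag3_hinge and bin_bolts below 0.155 m or horizontal distance between tag3_hinge and bin_nuts below 0.155 m or horizontal distance between tag3_hinge and bin_pins below 0.155 m) and value of joint leaf3 below -0.6 rad)) and velocity of joint leaf3 between -0.1 and 0.1 rad/s and (((horizontal distance between tag4_hinge and bin_bolts below 0.155 m or horizontal distance between tag4_hinge and bin_nuts below 0.155 m or horizontal distance between tag4_hinge and bin_pins below 0.155 m) and value of joint leaf4 above 0.6 rad) or (not (horizontal distance between tag4_hinge and bin_bolts below 0.155 m or horizontal distance between tag4_hinge and bin_nuts below 0.155 m or horizontal distance between tag4_hinge and bin_pins below 0.155 m) and value of joint leaf4 below -0.6 rad)) and velocity of joint leaf4 between -0.1 and 0.1 rad/s); the robot touches nothing.
It fails at once if a bin is lifted or shifted (more than 20 mm) (distance of any of bin_bolts, bin_nuts, bin_pins, bin_low from where it was at the start of the episode above 0.02 m).
It fails at once if the can, mug, socket or wrench is lifted, carried or shifted (more than 20 mm) (distance of any of oil_can_c, socket_c, wrench_grip, mug_c from where it was at the start of the episode above 0.02 m).
It fails at once if a tag is pinched or shoved hard (more than 15 N from the fingers) (contact force between the fingers and leaf1 above 15 N or contact force between the fingers and leaf2 above 15 N or contact force between the fingers and leaf3 above 15 N or contact force between the fingers and leaf4 above 15 N).
It also fails if it takes over 69 s, if anything falls off the work surface, if the arm or the gripper's body presses on something with over 40 N, if the wrist force passes 120 N, or if a joint passes its speed limit or range.

### The arm

A 6-joint arm with a two-finger parallel gripper is mounted at the origin on the work surface. World frame = base frame: x ahead of the robot, y to its left, z up, the work surface at z = 0. Lengths are in m, angles in rad, forces in N, time in s.
With the tool pointing down it reaches from about 0.35 to 0.95 m from the base axis. Payload 17.4 kg.
Tool frame: the origin (TCP) lies midway between the tips of the shut fingers; the grasp point (between the pads) lies 19 mm behind it; y points along the fingers, z is the direction in which the jaws open and shut, and the axes are right-handed (so a half turn about y gives the same grasp; the last joint's range is limited). The gripper opens to 93 mm and grips with 3 to 60 N. Pads are 15 mm wide; open, the fingers measure 128 mm over their backs; the gripper's body (75 mm by 188 mm) begins 65 mm behind the grasp point.
Start: joints at [1.097, 0.116, 1.442, -0, 1.584, -0.038], TCP at [0.285, 0.612, 0.219] pointing down, gripper open.
Joint ranges: [-2.83, 2.83], [-0.83, 2.19], [0.07, 2.5], [-1.14, 4.28], [0.01, 3], [-2.97, 2.97]. Speed limits (rad/s): [1.89, 1.89, 2.22, 3.14, 3.14, 3.14].

### API

Orientations are given as [roll, pitch, yaw] about the fixed x, y, z axes, in that order (R = Rz(yaw) Ry(pitch) Rx(roll)).
In Python, from rig import ctrl gives the robot as it stands.
- The arm moves only by the shell command python3 -m crank 'ROWS' [OPENING]. ROWS is JSON, a list of rows, each a list of 4 numbers: the shift along the tool's x, y, z scaled (see below), then the turn about the tool's y scaled (see below). A call has exactly 5 rows; each row shifts and turns the pose as measured when the row begins, along the tool's axes as they then stand; what a row does not reach is not made up. The controller multiplies each number of a shift by 100 mm and each number of a turn by 2 rad. A row lasts 1/10 s, in which the tool goes at most 50 mm and 8.59 degrees, less where a joint would pass 70% of its speed; a pose out of reach is approached as far as the arm can. A call with a number of a shift or a turn outside -1 to 1 is refused whole. A call with a gripper value outside its range is refused whole. OPENING is the finger opening in mm, from 0 to 93, set as the call begins (- or left out, the last holds). The fingers move at their own pace and stop on an object; the grip force is fixed at half the most. Time passes only in rows, so rows that do not move let the fingers close, or fill a call up. It gives the time, the measured TCP pose, the force and the opening at its end, in the units of the state.
- ctrl.read_state(): the state, without advancing time (a new reading comes with each control period).
- ctrl.camera(name): name is "scene" or "top" or "wrist"; returns the picture (384x512x3 uint8, red, green, blue); there is no depth.
- ctrl.camera_model(name): a dict with "mtx" (3x3 intrinsics, pixels), "distortion" ([k1, k2, p1, p2, k3] as OpenCV has them; the pictures are not rectified), "R" (3x3) and "t" (3): a world point X has camera coordinates R X + t; the wrist camera has in their place "tool_from_camera" (4x4, takes a point from camera to tool coordinates, whose origin is the TCP and whose axes are the tool frame's). Camera axes: x right, y down, z forward; pixel columns grow to the right and rows downward; lengths in m; the calibration is good to about 2 mm. A picture is of the moment at which its call begins: read the wrist's pose just before it. camera_model takes no time and is no camera call.
- ctrl.finish_job(): hands the job in, once; it reports no verdict.
The state is a dict: "clock": time; "joints": joint angles; "qvel": joint speeds; "tau": joint torques, N m; "ee_pos": TCP position; "eef_rot": TCP orientation; "contact_force": force on the tool from outside, world axes, zero at the start; "ft_torque": the same for the moment, N m; "gripper_width": opening from 0.0 (shut) to 1.0 (fully open).
Only numpy, scipy, OpenCV 4.12 (cv2) and the standard library are available. Lean on these libraries where they do the work, as an engineer would, in place of code of your own. Each camera call takes 0.05 s, during which the arm holds its last target. There are 200 camera calls.

## Working session

There is one attempt and no reset: what is moved stays moved. The work goes in short steps, Python scripts to look and compute and a shell command to move; the robot and the scene stay as the last step left them, time stands still between calls to the robot, and variables do not carry over. Pictures are saved under pics/ and viewed, about 8 in all and at most 12, crops included, and the job is handed in when it is done.

```bash
mkdir -p pics; python3 - <<'E'
from rig import ctrl
import cv2,numpy as np
s=ctrl.read_state();print(s)
for n in("top","scene"):
    im=ctrl.camera(n);cv2.imwrite(f"pics/{n}0.png",cv2.resize(im[:,:,::-1],(800,600),interpolation=cv2.INTER_CUBIC))
    m=ctrl.camera_model(n);print(n,{k:np.round(v,3).tolist() for k,v in m.items()})
print(ctrl.camera_model("wrist"))
E
```

```text
{'clock': 0.0, 'joints': array([ 1.09719254e+00,  1.16488971e-01,  1.44223467e+00,  1.45822381e-05,
        1.58397519e+00, -3.78005587e-02]), 'qvel': array([-9.72052428e-04, -1.58623613e-04,  1.23450869e-03, -6.01855240e-05,
       -9.86199801e-04, -1.42331929e-03]), 'tau': array([ 6.01383479e-03, -7.21235561e+01, -6.22635627e+01,  7.82477483e-02,
        2.34799512e-02, -1.95228085e-05]), 'ee_pos': array([0.28486321, 0.611741  , 0.21792216]), 'eef_rot': array([-1.57190116e+00,  5.63749796e-05, -4.35803075e-01]), 'contact_force': array([ 0.07686708, -0.72521574, -0.49747315]), 'ft_torque': array([0.03211961, 0.0129524 , 0.10128798]), 'gripper_width': 1.0024027162918474}
top {'mtx': [[475.216, 0.0, 257.937], [0.0, 475.216, 194.936], [0.0, 0.0, 1.0]], 'distortion': [-0.174, 0.0, 0.0, 0.0, 0.0], 'R': [[0.014, -1.0, -0.017], [-0.99, -0.012, -0.138], [0.137, 0.019, -0.99]], 't': [0.022, 0.527, 1.278]}
scene {'mtx': [[491.186, 0.0, 255.403], [0.0, 491.186, 199.207], [0.0, 0.0, 1.0]], 'distortion': [0.075, 0.0, 0.0, 0.0, 0.0], 'R': [[0.629, 0.777, 0.001], [0.654, -0.528, -0.541], [-0.42, 0.341, -0.841]], 't': [-0.359, -0.289, 1.67]}
{'mtx': array([[337.55779803,   0.        , 256.11270074],
       [  0.        , 337.55779803, 196.63135739],
       [  0.        ,   0.        ,   1.        ]]), 'distortion': array([-0.02523729,  0.        ,  0.        ,  0.        ,  0.        ]), 'tool_from_camera': array([[-3.60252856e-04,  9.54958366e-01,  2.96739599e-01,
        -8.45528027e-02],
       [ 6.71789942e-04, -2.96739320e-01,  9.54958284e-01,
        -1.67770902e-01],
       [ 9.99999709e-01,  5.43373127e-04, -5.34630237e-04,
         8.23906367e-04],
       [ 0.00000000e+00,  0.00000000e+00,  0.00000000e+00,
         1.00000000e+00]])}
```

View pics/top0.png

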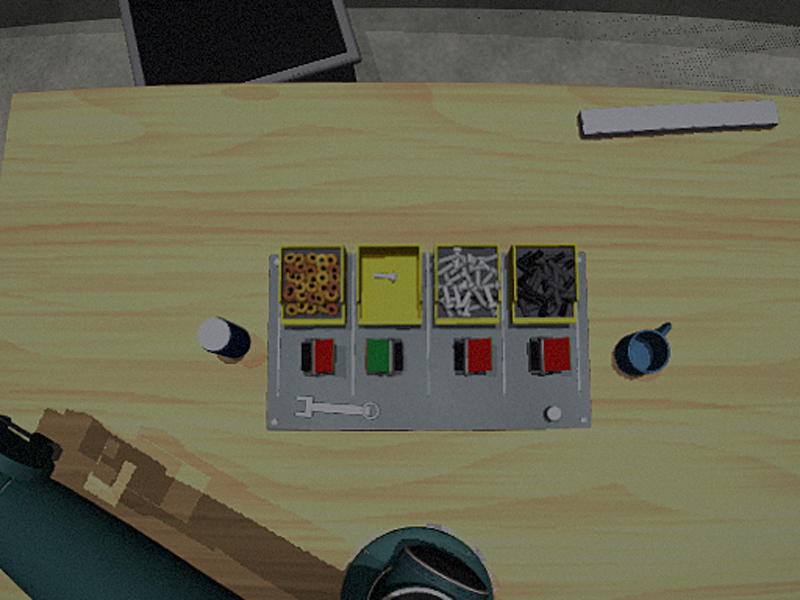

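View pics/scene0.png

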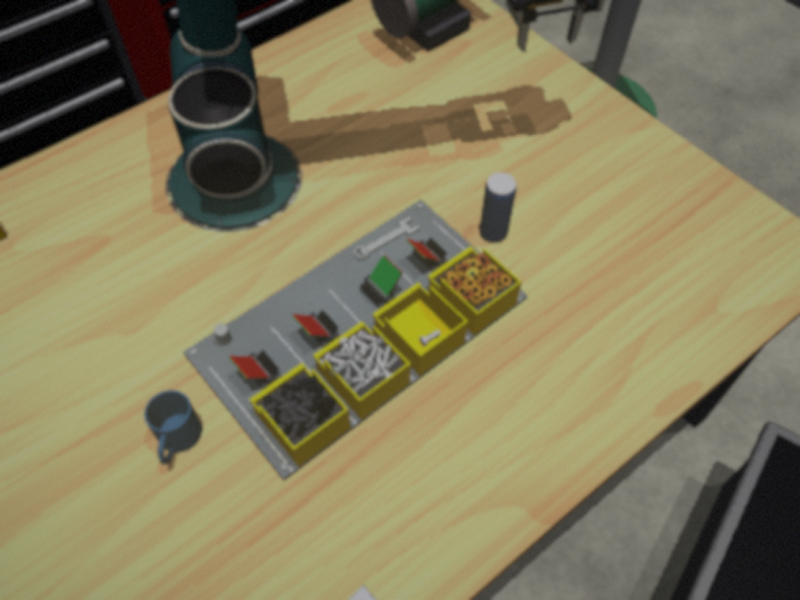

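The four bins from left to right (+y to -y) are nuts, low, bolts and pins, at px x≈313, 388, 467 and 543. Their tags show red, green, red and red, so all four are wrong. The board corners in the top view are about (270,253), (587,252), (590,430) and (266,430).

```bash
cat > h.py <<'E'
from rig import ctrl
import cv2,numpy as np
def world(px,z,n="top",s=512/800):
    m=ctrl.camera_model(n);K,R,t=np.array(m["mtx"]),np.array(m["R"]),np.array(m["t"])
    u=cv2.undistortPoints(np.array(px,float).reshape(-1,1,2)*s,K,np.array(m["distortion"])).reshape(-1,2)
    d=np.c_[u,np.ones(len(u))]@R; c=-R.T@t
    return c+d*((z-c[2])/d[:,2])[:,None]
E
python3 - <<'E'
from h import *
c=world([(270,253),(587,252),(590,430),(266,430)],.012);print(c.round(3))
b=np.array([[.16,.29],[.16,-.29],[-.16,-.29],[-.16,.29]])
o=c[:,:2].mean(0);H=b.T@(c[:,:2]-o);a=np.arctan2(H[0,1]-H[1,0],H[0,0]+H[1,1])
R=np.array([[np.cos(a),-np.sin(a)],[np.sin(a),np.cos(a)]])
print(o,a,"resid",(b@R.T+o-c[:,:2]).round(4).tolist())
for y in(.2025,.0675,-.0675,-.2025):print(y,(R@[-.03,y]+o).round(4))
print("centre gap",R@[-.03,.135]+o)
# checks: leaf rectangles centres at z~.055, can top, mug rim
print(world([(325,357),(377,356),(481,356),(557,355)],.055).round(3))
print("can",world([(217,337)],.15),"mug",world([(641,352)],.09))
E
```

```text
[[ 0.623  0.275  0.012]
 [ 0.631 -0.308  0.012]
 [ 0.308 -0.308  0.012]
 [ 0.3    0.271  0.012]]
[ 0.46539948 -0.01756483] 0.012080364914197159 resid [[-0.0006, -0.0005], [-0.0022, 0.0021], [0.0013, -0.0015], [0.0015, -0.0001]]
0.2025 [0.433  0.1846]
0.0675 [0.4346 0.0496]
-0.0675 [ 0.4362 -0.0854]
-0.2025 [ 0.4378 -0.2204]
centre gap [0.43377086 0.11706291]
[[ 0.43   0.162  0.055]
 [ 0.433  0.072  0.055]
 [ 0.435 -0.108  0.055]
 [ 0.438 -0.241  0.055]]
can [[0.45346682 0.32910901 0.15      ]] mug [[ 0.44186458 -0.38000244  0.09      ]]
```

```bash
python3 -m crank '[[0.32,0,-0.36,0],[0.32,0,-0.36,0],[0.32,0,-0.36,0],[0.32,0,-0.36,0],[0.32,0,-0.36,0]]' 0; python3 -m crank '[[0.32,0,-0.36,0],[0.32,0,-0.36,0],[0.32,0,-0.36,0],[0.32,0,-0.36,0],[0,0,0,0]]'; python3 -m crank '[[0,0,0,0.07],[0,0,0,0.07],[0,0,0,0.07],[0,0,0,0.07],[0,0,0,0.07]]';python3 -m crank '[[0,0,0,0.07],[0,0,0,0.07],[0,0,0,0.07],[0,0,0,0.07],[0,0,0,0]]'
```

```text
clock: 0.6
ee_pos: [0.3533, 0.3771, 0.2138]
eef_rot: [-1.578, 0.001, -0.429]
contact_force: [0.7, 0.6, 0.4]
gripper_width: 0.617
clock: 1.1
ee_pos: [0.4106, 0.181, 0.2138]
eef_rot: [-1.578, 0.0, -0.433]
contact_force: [-0.7, 0.4, 0.0]
gripper_width: 0.19
clock: 1.6
ee_pos: [0.4102, 0.1805, 0.2129]
eef_rot: [-1.578, -0.004, -1.16]
contact_force: [0.2, -1.0, 0.5]
gripper_width: 0.004
clock: 2.1
ee_pos: [0.409, 0.183, 0.2116]
eef_rot: [-1.577, -0.008, -1.745]
contact_force: [0.6, -0.2, 0.3]
gripper_width: 0.006
```

```bash
python3 -m crank '[[0,0,0,-0.06],[0,0,0,-0.02],[0.3,0,0.12,0],[0.3,0,0.12,0],[0,0,0,0]]'; python3 - <<'E'
from h import *
print(ctrl.read_state()["ee_pos"],ctrl.read_state()["eef_rot"])
cv2.imwrite("pics/w1.png",ctrl.camera("wrist")[:,:,::-1])
E
```

```text
clock: 2.6
ee_pos: [0.4329, 0.1238, 0.2109]
eef_rot: [-1.58, -0.006, -1.549]
contact_force: [0.2, 1.1, 0.4]
gripper_width: 0.003
[0.43294553 0.12382602 0.21085788] [-1.57952161 -0.00624957 -1.54933285]
```

View pics/w1.png

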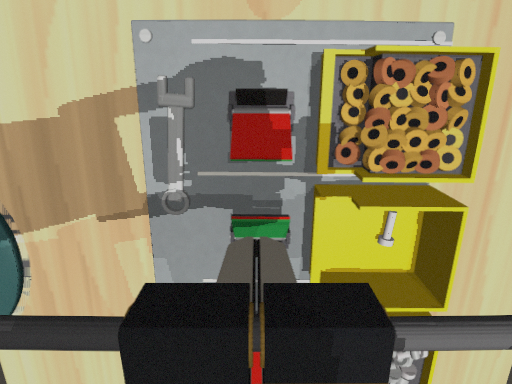

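The wrist view shows the red leaf's free edge at about (261,160) and the green leaf's edge at about (260,216). The fingers are in line with them at column 256. I'll check these positions against the plan.

```bash
cat >> h.py <<'E'
from scipy.spatial.transform import Rotation as Ro
def wworld(px,z,p,e):
    m=ctrl.camera_model("wrist");T=np.array(m["tool_from_camera"]);R=Ro.from_euler("xyz",e).as_matrix()
    u=cv2.undistortPoints(np.array(px,float).reshape(-1,1,2),m["mtx"],m["distortion"]).reshape(-1,2)
    d=np.c_[u,np.ones(len(u))]@(R@T[:3,:3]).T;c=R@T[:3,3]+p
    return c+d*((z-c[2])/d[:,2])[:,None]
E
python3 -c "
from h import *
print(wworld([(231,160),(292,160),(232,216),(289,216)],.076,np.array([.4329,.1238,.2109]),[-1.5795,-.0062,-1.5493]).round(4))"
```

```text
[[0.4073 0.1475 0.076 ]
 [0.4627 0.1488 0.076 ]
 [0.4082 0.0931 0.076 ]
 [0.4628 0.0944 0.076 ]]
```

```bash
python3 -m crank '[[0.05,0,0.02,0],[0,0.4,0,0],[0,0.4,0,0],[0,0.4,0,0],[0,0.2,0,0]]';python3 -m crank '[[0,0.1,0,0],[0,0,0,0],[0,0,0,0],[0,0,0,0],[0,0,0,0]]'
```

```text
clock: 3.15
ee_pos: [0.4344, 0.1223, 0.0698]
eef_rot: [-1.573, -0.003, -1.536]
contact_force: [1.5, -0.1, -0.1]
gripper_width: 0.006
clock: 3.65
ee_pos: [0.4341, 0.1239, 0.06]
eef_rot: [-1.574, -0.003, -1.53]
contact_force: [0.1, -1.1, 0.1]
gripper_width: 0.001
```

```bash
python3 -m crank '[[-0.1,0,0,-0.01],[-0.1,0,0,0],[-0.1,0,0,0],[-0.1,0,0,0],[-0.1,0,0,0]]'; python3 -m crank '[[-0.08,0,0,0],[-0.08,0,0,0],[-0.05,0,0,0],[0,0,0,0],[0,0,0,0]]'
```

```text
clock: 4.15
ee_pos: [0.432, 0.1778, 0.0621]
eef_rot: [-1.57, -0.003, -1.509]
contact_force: [-0.3, 0.0, 0.3]
gripper_width: 0.006
clock: 4.65
ee_pos: [0.4302, 0.2016, 0.0615]
eef_rot: [-1.571, -0.005, -1.507]
contact_force: [0.2, -4.1, 1.5]
gripper_width: 0.006
```

```bash
python3 -m crank '[[0.2,0,0,0.01],[0.2,0,0,0.01],[0.2,0,0.03,0],[0.1,0,0.02,0],[0.1,0,0,0]]'; python3 -m crank '[[0.1,0,0,0],[0.1,0,0,0],[0.1,0,0,0],[0.1,0,0,0],[0.1,0,0,0]]'
```

```text
clock: 5.15
ee_pos: [0.4384, 0.1204, 0.0618]
eef_rot: [-1.571, -0.005, -1.547]
contact_force: [0.3, 0.3, 0.0]
gripper_width: 0.002
clock: 5.65
ee_pos: [0.4396, 0.0674, 0.0621]
eef_rot: [-1.571, -0.004, -1.546]
contact_force: [0.5, 0.1, 0.5]
gripper_width: 0.003
```

Now to y≈0.048, then up, and over to the gap by lane 3.

```bash
python3 -m crank '[[0.08,0,0,0],[0.06,0,0,0],[0.03,0,0,0],[0,0,0,0],[0,0,0,0]]'; python3 -m crank '[[-0.2,0,0,0],[-0.1,0,0,0],[0,-0.4,0,0],[0,-0.4,0,0],[0,-0.4,0,0]]'; python3 - <<'E'
from h import *
cv2.imwrite("pics/t2.png",cv2.resize(ctrl.camera("top")[150:280,160:390,::-1],None,fx=3,fy=3,interpolation=cv2.INTER_CUBIC))
E
```

```text
clock: 6.15
ee_pos: [0.4401, 0.0476, 0.0621]
eef_rot: [-1.571, -0.004, -1.548]
contact_force: [0.8, -0.3, -0.3]
gripper_width: 0.009
clock: 6.65
ee_pos: [0.4367, 0.0803, 0.1797]
eef_rot: [-1.582, -0.005, -1.545]
contact_force: [0.4, 0.2, 0.2]
gripper_width: 0.005
```

View pics/t2.png

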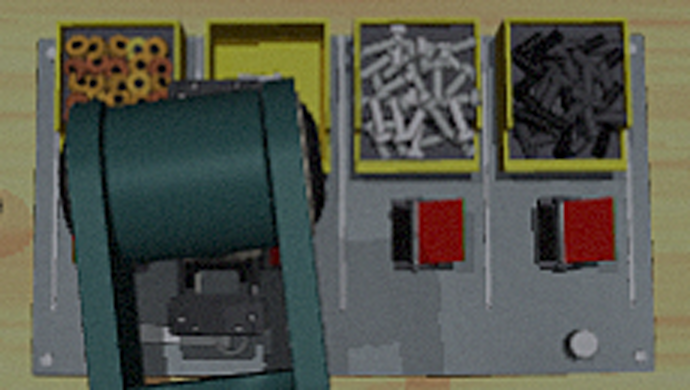

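```bash
python3 -m crank '[[0.45,0,0,0],[0.45,0,0,0],[0.45,0,0,0],[0.45,0,0,0],[0.35,0,0,0]]'; python3 -m crank '[[0.15,0,0,0],[0,0,0,0],[0,0,0,0],[0,0,0,0],[0,0,0,0]]'; python3 - <<'E'
from h import *
s=ctrl.read_state();print(s["ee_pos"],s["eef_rot"])
cv2.imwrite("pics/w3.png",ctrl.camera("wrist")[:,:,::-1])
E
```

```text
clock: 7.2
ee_pos: [0.4467, -0.1359, 0.1916]
eef_rot: [-1.566, -0.005, -1.531]
contact_force: [0.4, 0.7, 0.3]
gripper_width: 0.009
clock: 7.7
ee_pos: [0.4473, -0.1527, 0.1906]
eef_rot: [-1.567, -0.005, -1.533]
contact_force: [0.1, -0.0, 0.4]
gripper_width: 0.007
[ 0.44726246 -0.15273997  0.19063262] [-1.56709935 -0.00492147 -1.53290411]
```

View pics/w3.png

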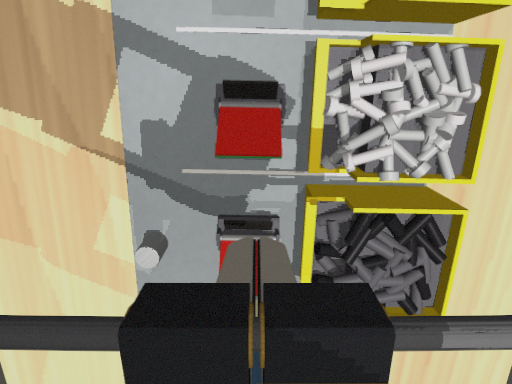

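The lane 3 tag still shows red, with its edge at about (249,157). The fingers at column 256 sit about 10 mm too far in +x, so I'll shift and go down.

```bash
python3 -m crank '[[0.02,0,-0.1,0.01],[0,0.35,0,0],[0,0.35,0,0],[0,0.35,0,0],[0,0.22,0,0]]';python3 -m crank '[[-0.1,0,0,0],[-0.1,0,0,0],[-0.1,0,0,0],[-0.1,0,0,0],[-0.1,0,0,0]]'
```

```text
clock: 8.25
ee_pos: [0.4376, -0.1547, 0.064]
eef_rot: [-1.559, -0.008, -1.554]
contact_force: [0.0, -0.6, 0.1]
gripper_width: 0.004
clock: 8.75
ee_pos: [0.4358, -0.1006, 0.0655]
eef_rot: [-1.559, -0.008, -1.556]
contact_force: [-1.0, -0.2, 0.4]
gripper_width: 0.005
```

```bash
python3 -m crank '[[-0.08,0,0,0],[-0.07,0,0,0],[-0.05,0,0,0],[0,0,0,0],[0,0,0,0]]';python3 -m crank '[[0.3,0,0,0],[0.3,0,0,0],[0,-0.4,0,0],[0,-0.4,0,0],[0,-0.4,0,0]]';python3 -m crank '[[0.4,0,0,0],[0.4,0,0,0],[0.4,0,0,0],[0.25,0,0,0],[0,0,0,0]]'; python3 - <<'E'
from h import *
s=ctrl.read_state();print(s["ee_pos"],s["eef_rot"])
cv2.imwrite("pics/w4.png",ctrl.camera("wrist")[:,:,::-1])
E
```

```text
clock: 9.25
ee_pos: [0.4361, -0.0771, 0.0668]
eef_rot: [-1.557, -0.009, -1.554]
contact_force: [0.2, 1.0, 0.3]
gripper_width: 0.006
clock: 9.75
ee_pos: [0.4328, -0.1391, 0.1846]
eef_rot: [-1.567, -0.005, -1.555]
contact_force: [0.8, -0.0, -0.2]
gripper_width: 0.004
clock: 10.25
ee_pos: [0.4364, -0.2918, 0.193]
eef_rot: [-1.558, -0.009, -1.555]
contact_force: [0.1, 1.4, -0.3]
gripper_width: 0.007
[ 0.43637567 -0.29180654  0.19300374] [-1.55783176 -0.00945258 -1.55501682]
```

View pics/w4.png

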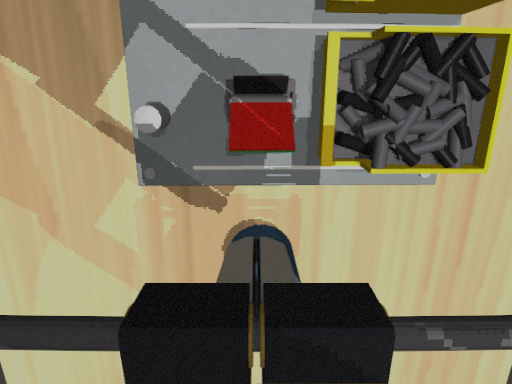

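The lane 4 tag is still red, with its edge at about (262,151) in line with the fingers. The mug is about 40 mm outside the finger, so I'll go down and push.

```bash
python3 -m crank '[[0,0.35,0.02,0],[0,0.35,0,0],[0,0.35,0,0],[0,0.22,0,0],[0,0,0,0]]';python3 -m crank '[[-0.1,0,0,0],[-0.1,0,0,0],[-0.1,0,0,0],[-0.1,0,0,0],[-0.1,0,0,0]]'
```

```text
clock: 10.8
ee_pos: [0.4403, -0.289, 0.0627]
eef_rot: [-1.556, -0.009, -1.554]
contact_force: [-0.7, 0.4, -0.1]
gripper_width: 0.004
clock: 11.3
ee_pos: [0.441, -0.2351, 0.0673]
eef_rot: [-1.551, -0.012, -1.554]
contact_force: [-0.5, 0.2, 0.1]
gripper_width: 0.003
```

```bash
python3 -m crank '[[-0.08,0,0,0],[-0.07,0,0,0],[-0.05,0,0,0],[0,0,0,0],[0,0,0,0]]';python3 -m crank '[[0.3,0,0,0],[0.2,0,0,0],[0,-0.45,0,0],[0,-0.45,0,0],[0,-0.45,0,0]]';python3 -m crank '[[0.3,-0.2,0,0],[0.45,0,0,0],[0.45,0,0,0],[0.45,0,0,0],[0.45,0,0,0]]';python3 -m crank '[[0.3,0,0,0],[0.2,0,0,0],[0,0,0,0],[0,0,0,0],[0,0,0,0]]'; python3 - <<'E'
from h import *
cv2.imwrite("pics/t5.png",cv2.resize(ctrl.camera("top")[150:280,120:440,::-1],None,fx=2.5,fy=2.5,interpolation=cv2.INTER_CUBIC))
cv2.imwrite("pics/s5.png",cv2.resize(ctrl.camera("scene")[110:310,90:350,::-1],None,fx=2.5,fy=2.5,interpolation=cv2.INTER_CUBIC))
E
```

```text
clock: 11.8
ee_pos: [0.441, -0.2118, 0.0679]
eef_rot: [-1.55, -0.013, -1.552]
contact_force: [0.1, -0.3, 0.8]
gripper_width: 0.007
clock: 12.3
ee_pos: [0.4366, -0.2621, 0.2001]
eef_rot: [-1.56, -0.006, -1.554]
contact_force: [0.8, -0.0, 0.6]
gripper_width: 0.005
clock: 12.8
ee_pos: [0.4415, -0.4786, 0.233]
eef_rot: [-1.55, -0.014, -1.55]
contact_force: [0.5, -0.4, 0.7]
gripper_width: 0.003
clock: 13.3
ee_pos: [0.4398, -0.5366, 0.2299]
eef_rot: [-1.553, -0.011, -1.557]
contact_force: [-0.5, -0.7, -0.1]
gripper_width: 0.004
```

View pics/t5.png

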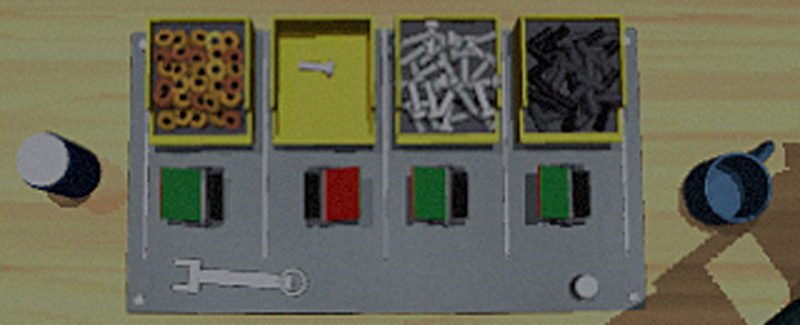

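View pics/s5.png

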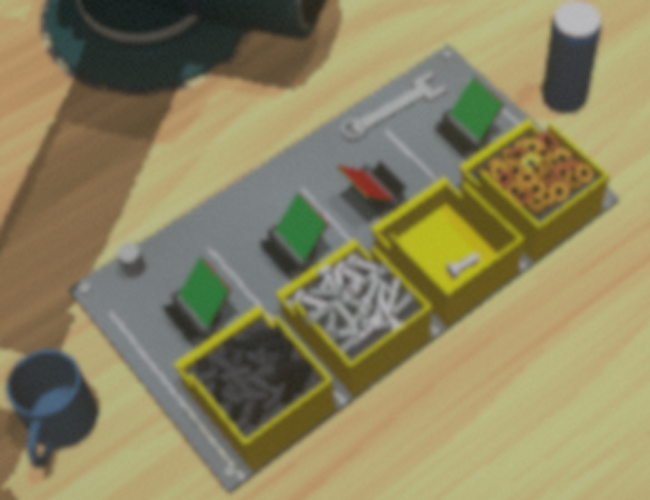

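Both views show green, red, green, green in front of nuts, low, bolts and pins, and everything else looks to be where it started. Handing in.

```bash
python3 -c "
from rig import ctrl
print(ctrl.finish_job())"
```

```text
the job is handed in; nothing more can be done
None
```

All four tags were wrong, so I pushed each one over with the closed fingertips and handed the job in at about 13.4 s of the 69 s allowed. The hand-in reports no verdict.

- **Tags:** the last top and scene pictures show green at the nuts, bolts and pins bins and red at the nearly empty bin, with every leaf leaning to its stop. I judged the lean from the pictures, because the leaf angles cannot be read directly.
- **Other objects:** the bins, can, mug, socket and wrench look unmoved in those pictures. I did not measure their positions again.
- **Contact force:** the highest reading printed was about 4 N. It came at the end of the first push, when the finger went slightly too far and rested on the fallen leaf. Forces were only printed at the end of each move, so a short peak in between would not have shown.
- **Disagreements:** hinge and edge positions from the top and wrist cameras differed by up to 5 mm. On lane 3 the finger was about 10 mm off along the hinge, and I corrected that before going down.

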